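# Run the wear-rig carriage and gauge its wear groove

### The arm

A 6-joint arm with a two-finger parallel gripper is mounted at the origin on a cart in front of the work surface, level with it; the furniture and walls round the work are solid. World frame = base frame: x ahead of the robot, y to its left, z up, the work surface at z = 0. Lengths are in m, angles in rad, forces in N, time in s.
With the tool pointing down it reaches from about 0.425 to 1.125 m from the base axis. Payload 14.9 kg.
Tool frame: the origin (TCP) lies between the finger pads; the fingertips stand 8 mm ahead of it and the grasp point (between the pads) lies 11 mm behind it; x points along the fingers, y is the direction in which the jaws open and shut, and the axes are right-handed (so a half turn about x gives the same grasp; the last joint's range is limited). The gripper opens to 91 mm and grips with 3 to 60 N. Pads are 32 mm wide; open, the fingers measure 118 mm over their backs; the gripper's body (76 mm by 178 mm) begins 60 mm behind the grasp point.
Start: joints at [1.156, 0.379, 1.734, -0, 1.028, -0.033], TCP at [0.261, 0.65, 0.222] pointing down, gripper open.
Joint ranges: [-2.77, 2.77], [-0.74, 2.19], [0, 2.66], [-1.06, 4.2], [0.31, 2.87], [-3.08, 3.08]. Speed limits (rad/s): [1.89, 1.89, 2.39, 3.14, 3.14, 3.14].

### API

Orientations are given as a rotation vector (axis times angle).
In Python, from workcell import manip gives the robot as it stands.
- The arm moves only by the tool play_rows, never from a script. Its arguments are lists of equal length, an entry for each row: "linear": the shift along the tool's x, y, z in m, a list of three; "rotation": the turn, a rotation vector about the tool's x, y, z in degrees, a list of three. A call has 1 to 8 rows; each row shifts and turns the commanded pose from where the row before left it, along the tool's axes as they then stand; what a row does not reach is not made up. A row lasts 1/12 s, in which the tool goes at most 41.7 mm and 7.16 degrees, less where a joint would pass 70% of its speed; a pose out of reach is approached as far as the arm can. A call is refused whole if a number of a shift passes 0.0417 or a number of a turn 7.16, either way. A call with a gripper value outside its range is refused whole. "gripper" is the finger opening in m, from 0 to 0.0912, set as the call begins (left out, the last holds). The fingers move at their own pace and stop on an object; "force" is the grip in N (left out, the last holds). Time passes only in rows, so rows that do not move let the fingers close. It gives the time, the measured TCP pose, the force and the opening at its end, in the units of the state.
- manip.get_state(): the state, without advancing time (a new reading comes with each control period).
- manip.camera(name): name is "scene" or "top" or "wrist"; returns (picture, depth): 400x640x3 uint8, blue, green, red; 400x640 float32, m along the optical axis (not along the pixel's ray), 0 where there is no reading.
- manip.camera_info(name): a dict with "intrinsics" (3x3 intrinsics, pixels), "R" (3x3) and "t" (3): a world point X has camera coordinates R X + t. Camera axes: x right, y down, z forward; pixel columns grow to the right and rows downward; lengths in m; the calibration is good to about 2 mm. A picture is of the moment at which its call begins: read the wrist's pose just before it. camera_info takes no time and is no camera call; for the wrist camera it gives the pose at the moment of the call.
- manip.finish_job(): hands the job in, once; it reports no verdict.
The state is a dict: "t": time; "q": joint angles; "dq": joint speeds; "tau": joint torques, N m; "ee_pos": TCP position; "tool_rot": TCP orientation; "ft_force": force on the tool from outside, world axes, zero at the start; "wrist_torque": the same for the moment, N m; "grip_width": opening from 0.0 (shut) to 1.0 (fully open).
Only numpy, scipy, OpenCV 4.12 (cv2) and the standard library are available. Lean on these libraries where they do the work, as an engineer would, in place of code of your own. Each camera call takes 0.05 s, during which the arm holds its last target. There are 200 camera calls.

### The job

Check the sloping wear rig: take its carriage by the black handle through its full travel, to the left stop and then back to the right stop, to feel for tight spots, and leave it there. Then take the depth gauge from its stand and press it, square across and without forcing it, into the groove of the steel test block until its base sits flat on both sides; keep it there about two seconds for the reading. Finally set the gauge back upright on its stand as it stood, and do not disturb the other things on the bench.

Things in the scene. Friction and masses are not known exactly. Their poses are not given: they have to be found in the camera images.
- carriage (a joint): Position of the carriage on its rails, m: 0 = at the right stop, 0.12 = at the left stop (left as the robot sees it). It slides level, across the slope, with about 2.5 N friction and stays where it is left.
- handle (a point): Grip point of the carriage's black handle post: 18 mm wide along the travel (pinch so), 16 mm deep, 55 mm tall above the carriage plate, square to the slope, at its lower edge. The point is on its centre line, 35 mm above the plate, 20 mm below its top. Axes: x up the slope, away from the robot; y along the travel to the left stop; z out of the slope, 30 degrees from vertical, to the robot.
- groove (a point): Mid-mouth of the groove, level with the top of the steel test block (100 x 110 mm) on the carriage, with which it moves. Groove: straight, 16 mm wide, 12 mm deep, along the travel, 110 mm long, open at both ends; a flat land 42 mm wide on each side. Axes as handle: x across the groove, y along it, z out of it. The handle is 86 mm down the slope, its top 29 mm above the lands.
- gauge_grip (a point): Depth gauge, loose, 0.2-0.35 kg: an upside-down T, flat steel base 80 x 36 x 12 mm and black upright body 30 x 28 x 66 mm with a scale on one side and a small knob on top (84 mm over all). The point is the body's centre, 45 mm above the base's underside. Axes: x along the 80 mm base, y across (body 28 mm wide: pinch so), z up. It starts upright on its stand.
- gauge_base (a point): Centre of the underside of the gauge's base (the probe comes out here); axes as gauge_grip.
- gauge_probe (a joint): How far the gauge's sprung probe is pushed in, m. The probe is a steel pin 6 mm across that projects 20 mm below the base when free (0) and not at all when fully in (0.020). The spring needs 1.2 N to start and 0.4 N more for each mm. With the base flat over the 12 mm deep groove it reads 0.008.
- gauge: The depth gauge, origin and axes as gauge_base.
- stand_rest (a point): Grey fixed gauge stand: foot 110 x 84 mm, two walls 44 mm high, 64 mm long, 18 mm thick, 50 mm apart; the ends of the gauge's base rest on the wall tops, the probe hangs between. The point is midway between the walls, level with their tops, where gauge_base lies when the gauge stands there. Axes: x from wall to wall (the base lies so), y along the walls, z up.
- beaker: Glass beaker, 55 mm across, 70 mm tall, origin under its centre; behind the gauge stand. A bystander: leave alone.
- clay_block: Block of clay 33 x 61 x 22 mm, origin under its centre; in front of the gauge stand. A bystander.
- spanner: Open spanner 183 mm long lying at the front of the bench. A bystander.
- loupe: Black loupe, 36 mm across, 42 mm tall, at the front of the bench. A bystander.
- marker: Marker pen 136 mm long lying at the front of the bench. A bystander.
- wear_rig: The wear rig, grey, fixed to the bench: foot 200 x 310 mm, a bed that slopes 30 degrees, facing the robot, with two rails across it and the carriage. Origin under the centre of its foot, x away from the robot, y toward the left stop.
Mind the look-alikes: they are no part of the job. Leave any brown or red look-alike of the part that bears stand_rest alone.

How it is judged:
On the way, in this order (a step that is already met when the one before it is completed fails the run):
1. the carriage has reached the left stop (value of joint carriage above 0.113 m), for 0.05 s.
2. the carriage has gone back to the right stop (value of joint carriage below 0.007 m), for 0.05 s.
3. with the carriage at the right stop, the gauge's probe is in the groove and its base sits flat on the block for a second (value of joint carriage below 0.008 m and angle between the z axis of gauge_base and the z axis of groove, either way round below 0.06 rad and angle between the x axis of gauge_base and the x axis of groove, either way round below 0.2 rad and z of gauge_base in the frame of groove between -0.003 and 0.002 m and x of gauge_base in the frame of groove between -0.008 and 0.008 m and y of gauge_base in the frame of groove between -0.045 and 0.045 m and value of joint gauge_probe between 0.006 and 0.0105 m), for 1 s.
At the end, for the whole second after the job is handed in: The carriage is within 10 mm of the right stop; the gauge stands at rest on its stand, upright within 4.5 degrees, base along the stand within 11 degrees (either way round), within 13 mm of the middle from wall to wall and 18 mm along the walls, its base on the wall tops within 4 mm in height (value of joint carriage below 0.01 m and angle between gauge_base's own z axis and vertical below 0.08 rad and z of gauge_base in the frame of stand_rest between -0.004 and 0.004 m and x of gauge_base in the frame of stand_rest between -0.013 and 0.013 m and y of gauge_base in the frame of stand_rest between -0.018 and 0.018 m and angle between the x axis of gauge_base and the x axis of stand_rest, either way round below 0.2 rad and linear speed of gauge below 0.02 m/s); the robot touches nothing.
It fails at once if a bystander (beaker, clay block, spanner, loupe, marker) is moved by more than 30 mm (distance of any of beaker, clay_block, spanner, loupe, marker from where it was at the start of the episode above 0.03 m).
It fails at once if the gauge is forced against the rig with more than 100 N (contact force between gauge and wear_rig above 100 N).
It also fails if it takes over 67 s, if anything falls off the work surface, if the arm or the gripper's body presses on something with over 40 N, if the wrist force passes 120 N, or if a joint passes its speed limit or range.

## Working session

There is one attempt and no reset: what is moved stays moved. The work goes in short steps, Python scripts to look and compute and a tool call to move; the robot and the scene stay as the last step left them, time stands still between calls to the robot, and variables do not carry over. Pictures are saved under pics/ and viewed, about 8 in all and at most 12, crops included, and the job is handed in when it is done.

Besides the shell and the picture viewer there is one more tool, called after ">>>" as name(argument=value, ...), one argument or row to a line, values as JSON. play_rows: Moves the arm, as the interface text tells. Its arguments: {"type":"object","properties":{"linear":{"type":"array","items":{"type":"array","items":{"type":"number"}}},"rotation":{"type":"array","items":{"type":"array","items":{"type":"number"}}},"gripper":{"type":"number"},"force":{"type":"number"}},"required":["linear","rotation"]}

```bash
mkdir -p pics
python3 - <<'E'
from workcell import manip
import cv2,numpy as np
s=manip.get_state();print(s)
for n in("scene","top"):
    p,d=manip.camera(n);cv2.imwrite(f"pics/{n}0.png",p);np.save(f"{n}0.npy",d)
    i=manip.camera_info(n);np.savez(f"{n}0i.npz",**i);print(n,{k:np.round(v,3).tolist() for k,v in i.items()})
E
```

```text
{'t': 0.0, 'q': array([ 1.15570919e+00,  3.79359604e-01,  1.73478053e+00,  1.85552920e-05,
        1.02854300e+00, -3.33089637e-02]), 'dq': array([-0.00266412,  0.00040431,  0.00031587, -0.0006321 ,  0.00081261,
       -0.00105814]), 'tau': array([-2.98742816e-04, -7.63719463e+01, -4.34373021e+01,  6.50558830e-02,
        4.23418509e-02, -6.32251704e-05]), 'ee_pos': array([0.26064756, 0.64923758, 0.22132262]), 'tool_rot': array([ 0.29869993,  1.55022231, -0.30037281]), 'ft_force': array([ 0.47696837,  0.32841118, -0.37952931]), 'wrist_torque': array([ 0.00472952, -0.04517407,  0.0090893 ]), 'grip_width': 0.9984919362742035}
scene {'intrinsics': [[456.893, 0.0, 321.599], [0.0, 456.893, 194.544], [0.0, 0.0, 1.0]], 'R': [[0.795, -0.606, 0.022], [-0.426, -0.584, -0.691], [0.432, 0.541, -0.722]], 't': [-0.346, 0.393, 1.007]}
top {'intrinsics': [[503.235, 0.0, 317.745], [0.0, 503.235, 198.499], [0.0, 0.0, 1.0]], 'R': [[-0.018, -1.0, 0.002], [-0.98, 0.018, -0.197], [0.197, -0.006, -0.98]], 't': [0.166, 0.548, 1.548]}
```

View pics/scene0.png

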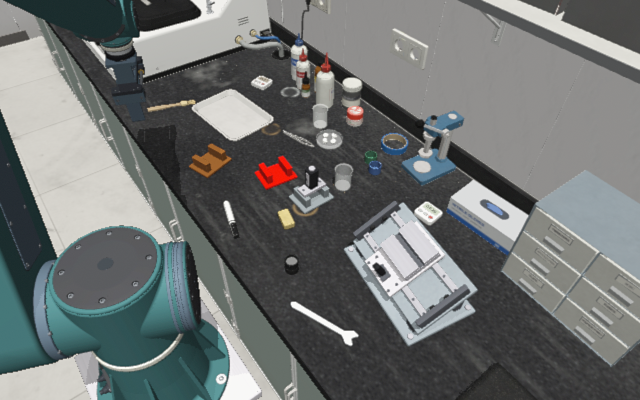

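View pics/top0.png

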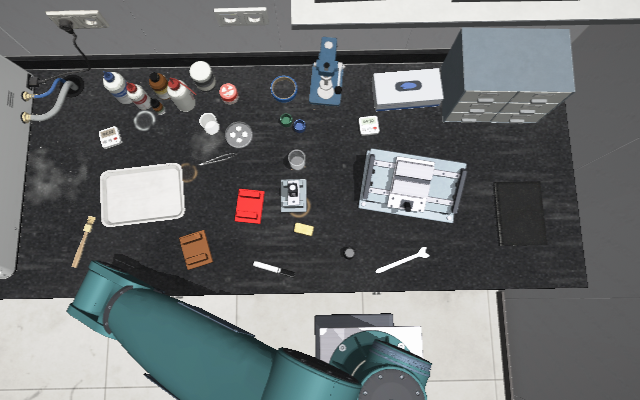

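The scene view shows the rig at (410,270), the gauge on its grey stand at (312,185), and red and brown decoy stands at (275,172) and (210,160). In the top view the rig is at (412,187), its handle near (407,206), and the gauge at (293,192). Next I'll crop closer and deproject.

```bash
cat > h.py <<'E'
import numpy as np,cv2
from scipy.spatial.transform import Rotation as Ro
def cloud(d,i):
    K,R,t=i["intrinsics"],i["R"],i["t"]
    v,u=np.indices(d.shape)
    c=np.stack([(u-K[0,2])/K[0,0]*d,(v-K[1,2])/K[1,1]*d,d],-1)
    return (c-t)@R
E
python3 - <<'E'
from h import *
a=cv2.imread("pics/top0.png");b=cv2.imread("pics/scene0.png")
c1=cv2.resize(a[140:230,350:475],None,fx=4,fy=4,interpolation=cv2.INTER_CUBIC)
c2=cv2.resize(a[145:245,265:330],None,fx=4,fy=4,interpolation=cv2.INTER_CUBIC)
m=np.zeros((400,770,3),np.uint8);m[:360,:500]=c1;m[:400,505:765]=c2
cv2.imwrite("pics/crop1.png",m)
d=np.load("top0.npy");P=cloud(d,np.load("top0i.npz"))
np.set_printoptions(precision=3,suppress=True,linewidth=200)
print("table z",np.median(P[240:260,300:340,2]))
print("cols along u=412: v,P");
for u in (395,407,425): 
  print(u)
  for v in range(150,216,2):print(v,P[v,u])
print("gauge row"); 
for v in (180,186,192,198,204,210): print(v,[tuple(np.round(P[v,u],3)) for u in range(278,310,3)])
E
```

```text
table z 0.0010439462101199093
cols along u=412: v,P
395
150 [ 0.724 -0.108 -0.004]
152 [ 0.679 -0.086  0.125]
154 [ 0.674 -0.086  0.121]
156 [ 0.667 -0.086  0.123]
158 [ 0.663 -0.087  0.113]
160 [ 0.657 -0.087  0.112]
162 [ 0.652 -0.087  0.108]
164 [ 0.64  -0.084  0.126]
166 [ 0.636 -0.085  0.12 ]
168 [ 0.629 -0.084  0.121]
170 [ 0.621 -0.083  0.128]
172 [ 0.614 -0.082  0.129]
174 [ 0.606 -0.08   0.138]
176 [ 0.603 -0.083  0.122]
178 [ 0.598 -0.083  0.117]
180 [ 0.588 -0.08   0.133]
182 [ 0.584 -0.081  0.125]
184 [ 0.578 -0.081  0.124]
186 [ 0.573 -0.082  0.117]
188 [ 0.566 -0.082  0.118]
190 [ 0.561 -0.082  0.115]
192 [ 0.555 -0.082  0.111]
194 [ 0.554 -0.086  0.086]
196 [ 0.549 -0.087  0.078]
198 [ 0.542 -0.086  0.082]
200 [ 0.538 -0.087  0.071]
202 [ 0.533 -0.088  0.066]
204 [ 0.527 -0.088  0.064]
206 [ 0.52  -0.088  0.064]
208 [ 0.522 -0.095  0.019]
210 [ 0.516 -0.095  0.016]
212 [ 0.509 -0.095  0.015]
214 [ 0.504 -0.095  0.01 ]
407
150 [ 0.722 -0.148  0.   ]
152 [ 0.715 -0.147  0.002]
154 [0.235 0.165 1.625]
156 [ 0.666 -0.123  0.122]
158 [ 0.654 -0.119  0.144]
160 [ 0.649 -0.12
[... 4861 characters left out ...]
64(0.543), np.float64(0.188), np.float64(0.006))]
210 [(np.float64(0.525), np.float64(0.286), np.float64(0.004)), (np.float64(0.524), np.float64(0.276), np.float64(0.01)), (np.float64(0.523), np.float64(0.266), np.float64(0.012)), (np.float64(0.522), np.float64(0.256), np.float64(0.02)), (np.float64(0.523), np.float64(0.246), np.float64(0.01)), (np.float64(0.523), np.float64(0.237), np.float64(0.011)), (np.float64(0.522), np.float64(0.227), np.float64(0.011)), (np.float64(0.522), np.float64(0.217), np.float64(0.013)), (np.float64(0.523), np.float64(0.207), np.float64(0.009)), (np.float64(0.521), np.float64(0.197), np.float64(0.014)), (np.float64(0.523), np.float64(0.188), np.float64(0.006))]
```

View pics/crop1.png

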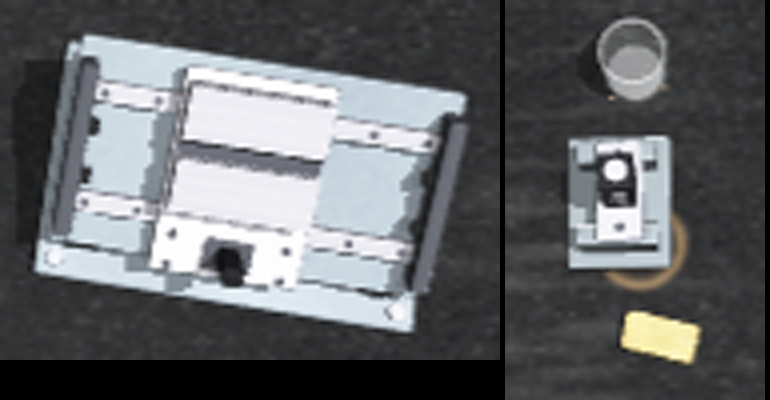

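```bash
cat >> h.py <<'E'
def ray(uv,i,z):
    K,R,t=i["intrinsics"],i["R"],i["t"]
    c=-R.T@t; w=(R.T@np.linalg.inv(K)@np.c_[np.atleast_2d(uv),np.ones(len(np.atleast_2d(uv)))].T).T
    return c+w*((z-c[2])/w[:,2])[:,None]
def proj(X,i):
    c=np.atleast_2d(X)@i["R"].T+i["t"];p=c@i["intrinsics"].T;return p[:,:2]/p[:,2:]
E
python3 - <<'E'
from h import *
from workcell import manip
np.set_printoptions(precision=4,suppress=True,linewidth=200)
i=dict(np.load("top0i.npz"));d=np.load("top0.npy");P=cloud(d,i)
c=lambda l:np.array(l)/4+[350,140]-0.375
g=lambda l:(np.array(l)-[505,0])/4+[265,145]-0.375
f=ray(c([(83,35),(466,95),(410,330),(35,272)]),i,0.012);print("foot",f,[np.linalg.norm(f[k]-f[k-1]) for k in range(4)],f.mean(0))
e=(f[0]-f[1]+f[3]-f[2]);print("yaw",np.degrees(np.arctan2(-e[0],e[1])))
s=ray(g([(569,137),(670,135),(670,268),(569,268)]),i,0.01);print("stand",s,[np.linalg.norm(s[k]-s[k-1]) for k in range(4)],s.mean(0))
# land plane
m=np.zeros(d.shape,np.uint8)
for q in ([(192,85),(332,108),(326,150),(186,130)],[(180,165),(318,188),(305,238),(170,215)]): cv2.fillPoly(m,[np.round(c(q)).astype(int)],1)
p=P[m>0];cen=p.mean(0);n=np.linalg.svd(p-cen)[2][2];n*=np.sign(n[2]);print("land plane",len(p),cen,n,"slope",np.degrees(np.arccos(n[2])),"yaw",np.degrees(np.arctan2(-n[1],-n[0])))
# groove line ends, intersect with land plane
h=ray(c([(180,147),(326,170)]),i,0.0);C=-i["R"].T@i["t"]
w=h-C;X=C+w*(((cen-C)@n)/(w@n))[:,None];print("groove ends",X,np.linalg.norm(X[0]-X[1]),X.mean(0))
k=P[200:213,402:413].reshape(-1,3);k=k[k[:,2]>0.09];print("handle",len(k),np.median(k,0),k.max(0))
wi=manip.camera_info("wrist");st=manip.get_state();Rt=Ro.from_rotvec(st["tool_rot"]).as_matrix()
print("wrist cam in tool: pos",Rt.T@(-wi["R"].T@wi["t"]-st["ee_pos"]),"fwd",Rt.T@wi["R"][2],"right",Rt.T@wi["R"][0],wi["intrinsics"]);print(Rt)
E
```

```text
foot [[ 0.7266 -0.0234  0.012 ]
 [ 0.6691 -0.339   0.012 ]
 [ 0.4733 -0.2786  0.012 ]
 [ 0.5265  0.0235  0.012 ]] [np.float64(0.20549925503931563), np.float64(0.3208054427994173), np.float64(0.2049735388550294), np.float64(0.3067601775034329)] [ 0.5989 -0.1544  0.012 ]
yaw -10.157157077645888
stand [[0.6278 0.2765 0.01  ]
 [0.628  0.1932 0.01  ]
 [0.5167 0.1947 0.01  ]
 [0.5182 0.2769 0.01  ]] [np.float64(0.10960736228175251), np.float64(0.08328448585425602), np.float64(0.11130445587297354), np.float64(0.08219191967378729)] [0.5727 0.2353 0.01  ]
land plane 898 [ 0.585  -0.1316  0.1394] [-0.3128 -0.9405  0.1328] slope 82.3682284425103 yaw 71.60458563097694
groove ends [[ 0.3599  0.081   1.1147]
 [-0.1123  0.5229  3.1325]] 2.118894288333261 [0.1238 0.302  2.1236]
handle 51 [ 0.5063 -0.1166  0.112 ] [ 0.5239 -0.108   0.1238]
wrist cam in tool: pos [-0.1634 -0.0006 -0.0735] fwd [0.9666 0.0011 0.2561] right [-0.0008  1.     -0.0011] [[319.8763   0.     319.8599]
 [  0.     319.8763 202.7251]
 [  0.       0.       1.    ]]
[[-0.0004  0.3726  0.928 ]
 [-0.0009  0.928  -0.3726]
 [-1.     -0.001  -0.    ]]
```

```bash
cat >> h.py <<'E'
np.set_printoptions(precision=4,suppress=True,linewidth=200)
from scipy.linalg import logm,expm
def rigR(yaw,slope=30):  # columns x up slope, y, z normal
    return (Ro.from_euler("z",yaw,degrees=True)*Ro.from_euler("y",-slope,degrees=True)).as_matrix()
def toolR(F): return np.c_[-F[:,2],F[:,1],F[:,0]]  # tool pointing along -z of frame F, jaws on F's y
def T(R,p):
    M=np.eye(4);M[:3,:3]=R;M[:3,3]=p;return M
def now(s=None):
    from workcell import manip
    s=s or manip.get_state();return T(Ro.from_rotvec(s["tool_rot"]).as_matrix(),s["ee_pos"])
def step(A,B,N):
    D=np.linalg.inv(A)@B;S=np.real(expm(logm(D)/N));
    print("total shift",D[:3,3],"rot",np.degrees(Ro.from_matrix(D[:3,:3]).as_rotvec()))
    print(N,"rows: lin",np.round(S[:3,3],4).tolist(),"rot",np.round(np.degrees(Ro.from_matrix(S[:3,:3]).as_rotvec()),2).tolist())
    return S
E
python3 - <<'E'
from h import *
i=dict(np.load("top0i.npz"));d=np.load("top0.npy");P=cloud(d,i)
c=lambda l:np.array(l)/4+[350,140]-0.375
F=rigR(-10);n=F[:,2];C=-i["R"].T@i["t"]
m=np.zeros(d.shape,np.uint8)
for q in ([(195,88),(328,110),(322,145),(190,125)],[(185,170),(312,190),(302,232),(175,212)]): cv2.fillPoly(m,[np.round(c(q)).astype(int)],1)
p=P[m>0];p=p[(p[:,2]>.09)&(p[:,2]<.2)];off=np.median(p@n)
w=ray(c([(182,149),(326,170)]),i,0.)-C;X=C+w*((off-C@n)/(w@n))[:,None]
G=X.mean(0);print(len(p),np.std(p@n),"groove",X,np.linalg.norm(X[0]-X[1]),G)
H=G+F@[-.086,0,.009];print("handle",H,"top px",proj(H+.02*n,i),"crop",(proj(H+.02*n,i)-[350,140])*4)
i2=dict(np.load("scene0i.npz"));print("scene px groove,handle top",proj([G,H+.02*n],i2))
B=T(toolR(F),H+n*.10);print(B[:3,3])
A=now();M=A.copy();S=step(A,B,18)
for k in range(18):
    M=M@S
    if k%3==2: print(M[:3,3])
E
```

```text
731 0.003294299931522105 groove [[ 0.5973 -0.0809  0.1353]
 [ 0.5789 -0.1895  0.1357]] 0.11012578394167356 [ 0.5881 -0.1352  0.1355]
handle [ 0.5103 -0.1215  0.1003] top px [[408.5365 208.9745]] crop [[234.146 275.898]]
scene px groove,handle top [[408.202  247.8981]
 [375.7172 266.0372]]
[ 0.4611 -0.1128  0.1869]
total shift [ 0.035  -0.6325  0.4699] rot [-11.5867 -29.8995   3.1654]
18 rows: lin [0.0072, -0.0376, 0.0218] rot [-0.64, -1.66, 0.18]
[0.2812 0.5203 0.2016]
[0.3076 0.3917 0.1869]
[0.3393 0.2638 0.1777]
[0.3758 0.1368 0.1744]
[0.4166 0.0112 0.1774]
[ 0.4611 -0.1128  0.1869]
```

>>> play_rows(
  linear=[
    [0.0065, -0.0338, 0.0196],
    [0.0065, -0.0338, 0.0196],
    [0.0065, -0.0338, 0.0196],
    [0.0065, -0.0338, 0.0196],
    [0.0065, -0.0338, 0.0196],
    [0.0065, -0.0338, 0.0196],
    [0.0065, -0.0338, 0.0196],
    [0.0065, -0.0338, 0.0196],
  ],
  rotation=[
    [-0.58, -1.49, 0.16],
    [-0.58, -1.49, 0.16],
    [-0.58, -1.49, 0.16],
    [-0.58, -1.49, 0.16],
    [-0.58, -1.49, 0.16],
    [-0.58, -1.49, 0.16],
    [-0.58, -1.49, 0.16],
    [-0.58, -1.49, 0.16],
  ],
)

```text
t: 0.77
ee_pos: [0.3201, 0.3392, 0.1821]
tool_rot: [0.214, 1.348, -0.241]
ft_force: [0.5, 0.6, -0.7]
grip_width: 0.999
```

>>> play_rows(
  linear=[
    [0.0065, -0.0338, 0.0196],
    [0.0065, -0.0338, 0.0196],
    [0.0065, -0.0338, 0.0196],
    [0.0065, -0.0338, 0.0196],
    [0.0065, -0.0338, 0.0196],
    [0.0065, -0.0338, 0.0196],
    [0.0065, -0.0338, 0.0196],
    [0.0065, -0.0338, 0.0196],
  ],
  rotation=[
    [-0.58, -1.49, 0.16],
    [-0.58, -1.49, 0.16],
    [-0.58, -1.49, 0.16],
    [-0.58, -1.49, 0.16],
    [-0.58, -1.49, 0.16],
    [-0.58, -1.49, 0.16],
    [-0.58, -1.49, 0.16],
    [-0.58, -1.49, 0.16],
  ],
)

```text
t: 1.43
ee_pos: [0.4078, 0.041, 0.1755]
tool_rot: [0.134, 1.149, -0.186]
ft_force: [1.2, 0.6, -0.2]
grip_width: 0.994
```

>>> play_rows(
  linear=[
    [0.0065, -0.0338, 0.0196],
    [0.0065, -0.0338, 0.0196],
    [0.0065, -0.0338, 0.0196],
    [0.0065, -0.0338, 0.0196],
    [0, 0, 0],
  ],
  rotation=[
    [-0.58, -1.49, 0.16],
    [-0.58, -1.49, 0.16],
    [-0.58, -1.49, 0.16],
    [-0.58, -1.49, 0.16],
    [0, 0, 0],
  ],
)

```text
t: 1.85
ee_pos: [0.4511, -0.076, 0.1841]
tool_rot: [0.104, 1.075, -0.16]
ft_force: [0.3, 0.5, 0.5]
grip_width: 1.005
```

Run:
```python
from h import *
from workcell import manip
A=now();print(A,manip.get_state()["t"])
p,d=manip.camera("wrist");i=manip.camera_info("wrist");np.savez("w1.npz",d=d,A=A,**i);cv2.imwrite("pics/w1.png",p)
F=rigR(-10);G=np.array([.5881,-.1352,.1355]);H=G+F@[-.086,0,.009]
print("pred handle top, groove ends",proj([H+.02*F[:,2],G+F@[0,.055,0],G-F@[0,.055,0]],i))
```

```text
[[ 0.4659  0.1807  0.8662  0.4511]
 [-0.0795  0.9835 -0.1624 -0.076 ]
 [-0.8813  0.0068  0.4726  0.1841]
 [ 0.      0.      0.      1.    ]] 1.85
pred handle top, groove ends [[276.5643 234.7377]
 [340.5922 308.3667]
 [227.8157 309.9276]]
```

View pics/w1.png

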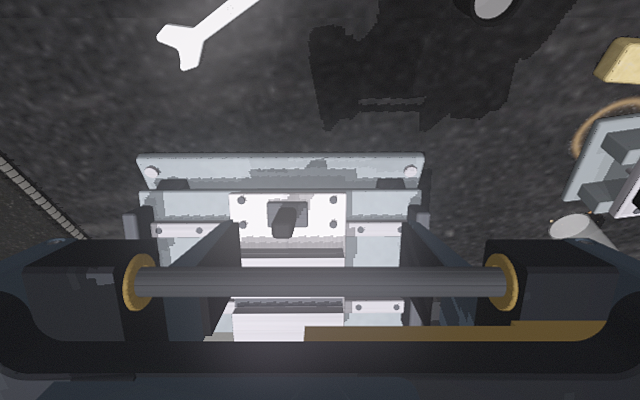

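Run:
```python
from h import *
a=cv2.imread("pics/w1.png");c=cv2.resize(a[145:325,130:430],None,fx=2.6,fy=2.6,interpolation=cv2.INTER_CUBIC)
cv2.imwrite("pics/w1c.png",cv2.convertScaleAbs(c,alpha=1.2,beta=20))
```

```text
(no output)
```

View pics/w1c.png

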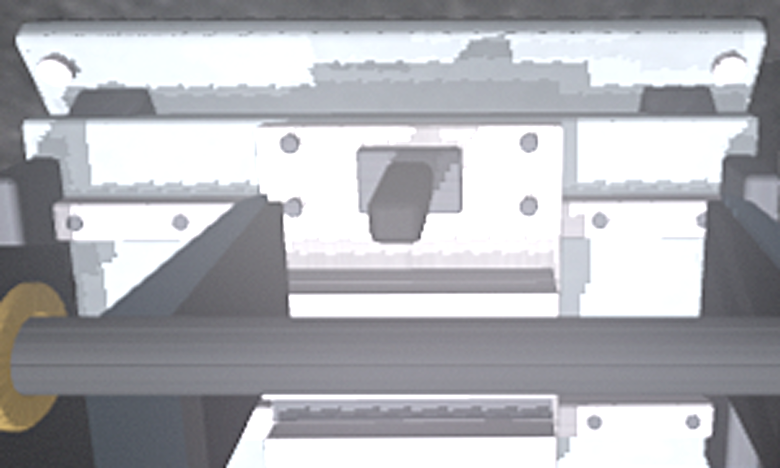

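Run:
```python
from h import *
z=np.load("w1.npz");i={k:z[k] for k in("intrinsics","R","t")};A=z["A"]
F=rigR(-10.3);n=F[:,2];G=np.array([.5881,-.1352,.1355]);H=G+F@[-.086,0,.009]
C=-i["R"].T@i["t"];off=(H+.02*n)@n
def hit(uv,off):
    w=ray(uv,i,0.)-C;return C+w*((off-C@n)/(w@n))[:,None]
h=hit([[282.3,231.2]],off)[0];print("handle top",h,"pred",H+.02*n,"diff rig frame",F.T@(h-H-.02*n))
pl=off-.055
e=np.array([(258,124),(562,124)])/2.6+[130,145];q=hit(e,pl);print("plate lower edge",q,np.linalg.norm(q[0]-q[1]),F.T@(q.mean(0)-H-.02*n))
e=np.array([(556,405),(556,428),(556,432)])/2.6+[130,145];print("groove right edges rel G",(hit(e,G@n)-G)@F)
Hn=h-.02*n;print("H",Hn)
B=T(toolR(F),Hn+.04*n);step(A,B,5)
step(B,T(toolR(F),Hn-.011*n),3)
```

```text
handle top [ 0.4988 -0.1145  0.1161] pred [ 0.5006 -0.1193  0.1176] diff rig frame [-0.003   0.0044  0.    ]
plate lower edge [[ 0.4968 -0.1721  0.0574]
 [ 0.5182 -0.0599  0.058 ]] 0.11420327705139324 [-0.0246  0.0045 -0.055 ]
groove right edges rel G [[-0.0083  0.0581 -0.    ]
 [ 0.0012  0.0582 -0.    ]
 [ 0.0029  0.0582 -0.    ]]
H [ 0.5086 -0.1163  0.0988]
total shift [ 0.0652 -0.0296  0.0148] rot [-0.2843 -1.7975 -0.2856]
5 rows: lin [0.0131, -0.0059, 0.0028] rot [-0.06, -0.36, -0.06]
total shift [ 0.051 -0.    -0.   ] rot [-0.  0. -0.]
3 rows: lin [0.017, -0.0, -0.0] rot [0.0, 0.0, -0.0]
```

>>> play_rows(
  linear=[
    [0.0131, -0.0059, 0.0028],
    [0.0131, -0.0059, 0.0028],
    [0.0131, -0.0059, 0.0028],
    [0.0131, -0.0059, 0.0028],
    [0.0131, -0.0059, 0.0028],
    [0, 0, 0],
  ],
  rotation=[
    [-0.06, -0.36, -0.06],
    [-0.06, -0.36, -0.06],
    [-0.06, -0.36, -0.06],
    [-0.06, -0.36, -0.06],
    [-0.06, -0.36, -0.06],
    [0, 0, 0],
  ],
  gripper=0.06,
)

```text
t: 2.4
ee_pos: [0.4828, -0.1131, 0.1704]
tool_rot: [0.109, 1.096, -0.147]
ft_force: [-0.2, -0.3, 0.4]
grip_width: 0.661
```

>>> play_rows(
  linear=[
    [0.017, 0, 0],
    [0.017, 0, 0],
    [0.017, 0, 0],
    [0, 0, 0],
  ],
  rotation=[
    [0, 0, 0],
    [0, 0, 0],
    [0, 0, 0],
    [0, 0, 0],
  ],
)

```text
t: 2.73
ee_pos: [0.5039, -0.1203, 0.1494]
tool_rot: [0.12, 1.13, -0.132]
ft_force: [-0.2, 1.1, -0.1]
grip_width: 0.655
```

>>> play_rows(
  linear=[
    [0, 0, 0],
    [0, 0, 0],
    [0, 0, 0],
    [0, 0, 0],
    [0, 0, 0],
    [0, 0, 0],
    [0, 0, 0],
    [0, 0, 0],
  ],
  rotation=[
    [0, 0, 0],
    [0, 0, 0],
    [0, 0, 0],
    [0, 0, 0],
    [0, 0, 0],
    [0, 0, 0],
    [0, 0, 0],
    [0, 0, 0],
  ],
  gripper=0.0,
  force=20,
)

```text
t: 3.4
ee_pos: [0.5037, -0.1211, 0.1503]
tool_rot: [0.119, 1.128, -0.132]
ft_force: [-0.7, -0.7, -0.3]
grip_width: 0.107
```

Run:
```python
from h import *
from workcell import manip
F=rigR(-10.3);s=manip.get_state();A=now(s);print(A,F.T@(A[:3,3]-np.array([.5086,-.1163,.0988])),s["grip_width"]*91.2,F.T@s["ft_force"],s["q"],A[:3,:3].T@F[:,1])
```

```text
[[ 0.4218  0.1656  0.8914  0.5037]
 [-0.045   0.9858 -0.1619 -0.1211]
 [-0.9056  0.0281  0.4232  0.1503]
 [ 0.      0.      0.      1.    ]] [ 0.0223 -0.0056  0.0465] 9.776512317207434 [-0.5873 -0.7958  0.0212] [-0.3281  0.0736  2.3472  0.3145  0.3064 -2.0066] [0.0311 0.9995 0.0001]
```

The 30° tool tilt puts joint 5 on its lower limit this close to the base. The pinch only needs the jaws along the travel, so I'll take the handle with a vertical tool and later grip the gauge with a matching tilt.

Run:
```python
from h import *
H=np.array([.5086,-.1163,.0988]);V=toolR(rigR(-10.3,0))
A=now();B=T(V,H+[-.003,0,.06]);step(A,B,8);print(B[:3,3])
```

```text
total shift [-0.0072  0.0053  0.0045] rot [ 0.3977 25.0372 -1.7535]
8 rows: lin [-0.001, 0.0007, 0.0004] rot [0.05, 3.13, -0.22]
[ 0.5056 -0.1163  0.1588]
```

>>> play_rows(
  linear=[
    [-0.001, 0.0007, 0.0004],
    [-0.001, 0.0007, 0.0004],
    [-0.001, 0.0007, 0.0004],
    [-0.001, 0.0007, 0.0004],
    [-0.001, 0.0007, 0.0004],
    [-0.001, 0.0007, 0.0004],
    [-0.001, 0.0007, 0.0004],
    [-0.001, 0.0007, 0.0004],
  ],
  rotation=[
    [0.05, 3.13, -0.22],
    [0.05, 3.13, -0.22],
    [0.05, 3.13, -0.22],
    [0.05, 3.13, -0.22],
    [0.05, 3.13, -0.22],
    [0.05, 3.13, -0.22],
    [0.05, 3.13, -0.22],
    [0.05, 3.13, -0.22],
  ],
  gripper=0.06,
)

```text
t: 4.07
ee_pos: [0.5058, -0.116, 0.1589]
tool_rot: [0.141, 1.569, -0.142]
ft_force: [0.1, -0.5, -0.2]
grip_width: 0.648
```

Run:
```python
from h import *
from workcell import manip
H=np.array([.5086,-.1163,.0988]);V=toolR(rigR(-10.3,0))
s=manip.get_state();A=now(s);print(A,s["q"],s["t"])
step(A,T(V,H+[0,0,.03]),2);step(A,T(V,H+[0,0,-.011]),6)
```

```text
[[-0.0027  0.179   0.9838  0.5058]
 [-0.0001  0.9838 -0.179  -0.116 ]
 [-1.     -0.0005 -0.0026  0.1589]
 [ 0.      0.      0.      1.    ]] [-0.2699  0.1879  2.127  -0.001   0.8293 -1.66  ] 4.0667
total shift [0.0301 0.0002 0.0028] rot [-0.0124 -0.1517  0.0305]
2 rows: lin [0.0151, 0.0001, 0.0014] rot [-0.01, -0.08, 0.02]
total shift [0.0711 0.0002 0.003 ] rot [-0.0124 -0.1517  0.0305]
6 rows: lin [0.0119, 0.0, 0.0005] rot [-0.0, -0.03, 0.01]
```

>>> play_rows(
  linear=[
    [0.0119, 0, 0.0005],
    [0.0119, 0, 0.0005],
    [0.0119, 0, 0.0005],
    [0.0119, 0, 0.0005],
    [0.0119, 0, 0.0005],
    [0.0119, 0, 0.0005],
    [0, 0, 0],
  ],
  rotation=[
    [0, 0, 0],
    [0, 0, 0],
    [0, 0, 0],
    [0, 0, 0],
    [0, 0, 0],
    [0, 0, 0],
    [0, 0, 0],
  ],
)

```text
t: 4.65
ee_pos: [0.5073, -0.1161, 0.0847]
tool_rot: [0.142, 1.569, -0.141]
ft_force: [-0.6, 0.8, 0.0]
grip_width: 0.653
```

>>> play_rows(
  linear=[
    [0, 0, 0],
    [0, 0, 0],
    [0, 0, 0],
    [0, 0, 0],
    [0, 0, 0],
    [0, 0, 0],
  ],
  rotation=[
    [0, 0, 0],
    [0, 0, 0],
    [0, 0, 0],
    [0, 0, 0],
    [0, 0, 0],
    [0, 0, 0],
  ],
  gripper=0.0,
  force=15,
)

```text
t: 5.15
ee_pos: [0.5089, -0.1165, 0.0877]
tool_rot: [0.141, 1.566, -0.141]
ft_force: [0.1, 0.1, 0.1]
grip_width: 0.251
```

>>> play_rows(
  linear=[
    [0, 0, 0],
    [0, 0, 0],
    [0, 0.003, 0],
    [0, 0.006, 0],
    [0, 0.008, 0],
    [0, 0.008, 0],
  ],
  rotation=[
    [0, 0, 0],
    [0, 0, 0],
    [0, 0, 0],
    [0, 0, 0],
    [0, 0, 0],
    [0, 0, 0],
  ],
)

```text
t: 5.65
ee_pos: [0.5135, -0.0918, 0.0876]
tool_rot: [0.141, 1.566, -0.142]
ft_force: [-1.9, -3.4, 4.4]
grip_width: 0.197
```

>>> play_rows(
  linear=[
    [0, 0.008, 0],
    [0, 0.006, 0],
    [0, 0.005, 0],
    [0, 0.004, 0],
  ],
  rotation=[
    [0, 0, 0],
    [0, 0, 0],
    [0, 0, 0],
    [0, 0, 0],
  ],
)

```text
t: 5.98
ee_pos: [0.5177, -0.0689, 0.0877]
tool_rot: [0.141, 1.566, -0.141]
ft_force: [-0.9, -2.4, 5.5]
grip_width: 0.197
```

>>> play_rows(
  linear=[
    [0, 0.004, 0],
    [0, 0.004, 0],
    [0, 0.004, 0],
    [0, 0.004, 0],
  ],
  rotation=[
    [0, 0, 0],
    [0, 0, 0],
    [0, 0, 0],
    [0, 0, 0],
  ],
)

```text
t: 6.32
ee_pos: [0.5201, -0.0553, 0.0876]
tool_rot: [0.138, 1.566, -0.143]
ft_force: [-5.8, -30.0, 4.7]
grip_width: 0.495
```

>>> play_rows(
  linear=[
    [0, -0.003, 0],
    [0, -0.003, 0],
    [0, 0, 0],
    [0, 0, 0],
    [0, 0, 0],
  ],
  rotation=[
    [0, 0, 0],
    [0, 0, 0],
    [0, 0, 0],
    [0, 0, 0],
    [0, 0, 0],
  ],
  force=30,
)

```text
t: 6.73
ee_pos: [0.5186, -0.0635, 0.0875]
tool_rot: [0.135, 1.567, -0.144]
ft_force: [-11.1, -58.8, 5.7]
grip_width: 0.314
```

Run:
```python
from h import *
from workcell import manip
p,d=manip.camera("top");cv2.imwrite("pics/t2.png",p)
c=cv2.resize(p[140:240,340:480],None,fx=4,fy=4,interpolation=cv2.INTER_CUBIC);cv2.imwrite("pics/t2c.png",c)
```

```text
(no output)
```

View pics/t2c.png

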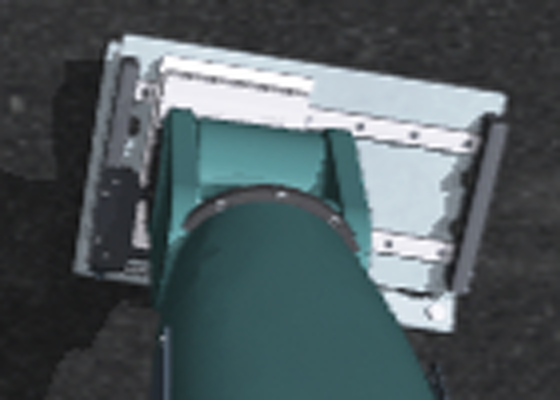

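>>> play_rows(
  linear=[
    [0, -0.003, 0],
    [0, -0.004, 0],
    [0, -0.004, 0],
    [0, -0.006, 0],
    [0, -0.008, 0],
    [0, -0.008, 0],
    [0, -0.008, 0],
    [0, -0.008, 0],
  ],
  rotation=[
    [0, 0, 0],
    [0, 0, 0],
    [0, 0, 0],
    [0, 0, 0],
    [0, 0, 0],
    [0, 0, 0],
    [0, 0, 0],
    [0, 0, 0],
  ],
  force=12,
)

```text
t: 7.45
ee_pos: [0.5105, -0.1077, 0.0876]
tool_rot: [0.141, 1.566, -0.141]
ft_force: [-0.9, 3.3, 5.8]
grip_width: 0.2
```

>>> play_rows(
  linear=[
    [0, -0.008, 0],
    [0, -0.008, 0],
    [0, -0.008, 0],
    [0, -0.008, 0],
    [0, -0.008, 0],
    [0, -0.006, 0],
    [0, -0.005, 0],
    [0, -0.004, 0],
  ],
  rotation=[
    [0, 0, 0],
    [0, 0, 0],
    [0, 0, 0],
    [0, 0, 0],
    [0, 0, 0],
    [0, 0, 0],
    [0, 0, 0],
    [0, 0, 0],
  ],
)

```text
t: 8.12
ee_pos: [0.5005, -0.1619, 0.0876]
tool_rot: [0.142, 1.566, -0.141]
ft_force: [-2.3, 3.6, 6.9]
grip_width: 0.198
```

>>> play_rows(
  linear=[
    [0, -0.005, 0],
    [0, -0.005, 0],
    [0, -0.005, 0],
    [0, -0.004, 0],
    [0, -0.003, 0],
    [0, -0.003, 0],
  ],
  rotation=[
    [0, 0, 0],
    [0, 0, 0],
    [0, 0, 0],
    [0, 0, 0],
    [0, 0, 0],
    [0, 0, 0],
  ],
)

```text
t: 8.62
ee_pos: [0.4961, -0.1863, 0.0876]
tool_rot: [0.141, 1.566, -0.141]
ft_force: [-2.0, 3.3, 8.2]
grip_width: 0.199
```

>>> play_rows(
  linear=[
    [0, -0.003, 0],
    [0, 0, 0],
  ],
  rotation=[
    [0, 0, 0],
    [0, 0, 0],
  ],
)

```text
t: 8.78
ee_pos: [0.4957, -0.1881, 0.0875]
tool_rot: [0.144, 1.566, -0.14]
ft_force: [5.3, 24.5, 10.5]
grip_width: 0.221
```

>>> play_rows(
  linear=[
    [0, 0.001, 0],
    [0, 0, 0],
    [0, 0, 0],
    [0, 0, 0],
    [0, 0, 0],
  ],
  rotation=[
    [0, 0, 0],
    [0, 0, 0],
    [0, 0, 0],
    [0, 0, 0],
    [0, 0, 0],
  ],
  gripper=0.045,
)

```text
t: 9.2
ee_pos: [0.4956, -0.1883, 0.0873]
tool_rot: [0.141, 1.566, -0.141]
ft_force: [-0.1, -0.6, -0.3]
grip_width: 0.489
```

>>> play_rows(
  linear=[
    [-0.02, 0, 0],
    [-0.03, 0, 0],
    [-0.035, 0, 0],
    [-0.035, 0, 0],
    [-0.035, 0.03, 0],
    [-0.02, 0.035, 0],
    [0, 0.035, 0],
    [0, 0.035, 0],
  ],
  rotation=[
    [0, 0, 0],
    [0, 0, 0],
    [0, 0, 0],
    [0, 0, 0],
    [0, 0, 0],
    [0, 0, 0],
    [0, 0, 0],
    [0, 0, 0],
  ],
)

```text
t: 9.87
ee_pos: [0.52, -0.0572, 0.2607]
tool_rot: [0.142, 1.563, -0.142]
ft_force: [0.5, 0.1, -0.3]
grip_width: 0.496
```

>>> play_rows(
  linear=[
    [0, 0.035, 0],
    [0, 0.035, 0],
    [0, 0.035, 0],
    [0, 0.035, 0],
    [0, 0.03, 0],
    [0, 0.02, 0],
    [0, 0, 0],
    [0, 0, 0],
  ],
  rotation=[
    [1.5, 0, 0],
    [1.5, 0, 0],
    [1.5, 0, 0],
    [1.5, 0, 0],
    [1.5, 0, 0],
    [1.5, 0, 0],
    [1, 0, 0],
    [0, 0, 0],
  ],
  gripper=0.075,
)

```text
t: 10.53
ee_pos: [0.5642, 0.1268, 0.2587]
tool_rot: [0.277, 1.554, -0.278]
ft_force: [0.2, 0.3, -0.2]
grip_width: 0.821
```

Run:
```python
from h import *
from workcell import manip
A=now();print(A,manip.get_state()["q"])
p,d=manip.camera("wrist");wi=manip.camera_info("wrist")
cv2.imwrite("pics/w3.png",p);np.savez("w3.npz",d=d,A=A,**wi)
D=[];
for k in range(4): q,d=manip.camera("top");D.append(d)
np.save("t3.npy",np.median(D,0));cv2.imwrite("pics/t3.png",q)
m=np.zeros((540,800,3),np.uint8)
m[:400,:640]=p
c=cv2.resize(q[140:235,350:480],None,fx=4,fy=4,interpolation=cv2.INTER_CUBIC)
cv2.imwrite("pics/t3c.png",np.hstack([c,cv2.resize(q[145:240,260:330],None,fx=4,fy=4,interpolation=cv2.INTER_CUBIC)]))
```

```text
[[-0.0006  0.3461  0.9382  0.5642]
 [-0.0002  0.9382 -0.3461  0.1268]
 [-1.     -0.0004 -0.0005  0.2587]
 [ 0.      0.      0.      1.    ]] [ 0.1808  0.1451  1.9609 -0.0001  1.0362 -1.0365]
```

View pics/w3.png

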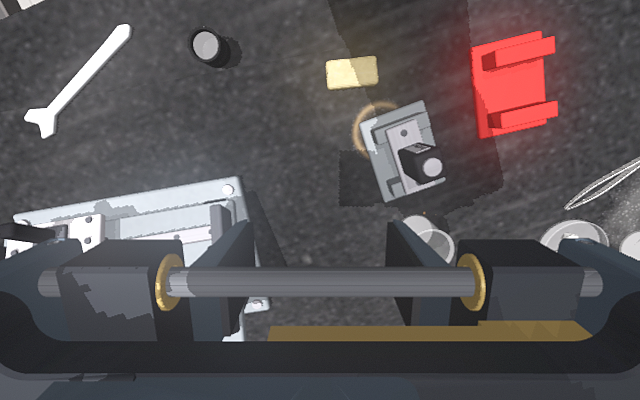

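View pics/t3c.png

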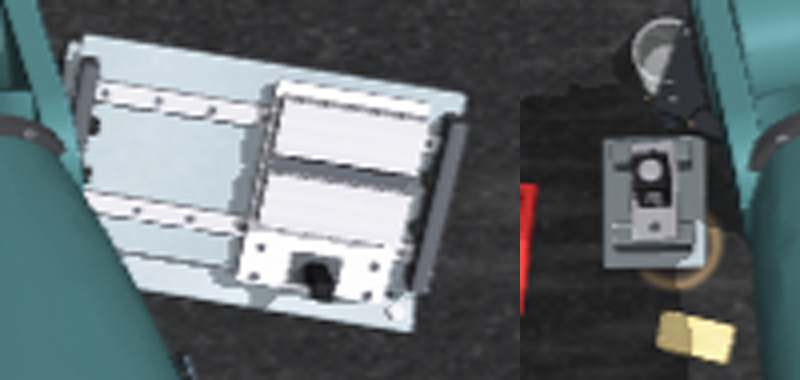

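```bash
cat > rect.py <<'E'
from h import *
I={n:(cv2.imread(f"pics/{f}.png"),dict(np.load(f"{n}0i.npz"))) for n,f in(("top","top0"),("scene","scene0"))}
I["top3"]=(cv2.imread("pics/t3.png"),I["top"][1])
def rect(name,O,F,xs,ys):
    im,i=I[name];X,Y=np.meshgrid(xs,ys,indexing="ij")
    W=O+X[...,None]*F[:,0]+Y[...,None]*F[:,1]
    uv=proj(W.reshape(-1,3),i).reshape(X.shape+(2,)).astype(np.float32)
    return cv2.remap(im,uv[...,0],uv[...,1],cv2.INTER_CUBIC)
E
python3 - <<'E'
from rect import *
F=rigR(-10.3);n=F[:,2]
H0=np.array([.5086,-.1163,.0988]);G0=H0+F@[.086,0,-.009];G1=G0-F[:,1]*.0718
print("G0",G0,"G1",G1)
d=np.load("t3.npy");i=I["top"][1];P=cloud(d,i)
q=proj([G1+F@[a,b,0] for a,b in((.045,.05),(.045,-.05),(.013,-.05),(.013,.05))],i);q2=proj([G1+F@[a,b,0] for a,b in((-.013,.05),(-.013,-.05),(-.045,-.05),(-.045,.05))],i)
m=np.zeros(d.shape,np.uint8)
for k in(q,q2):cv2.fillPoly(m,[np.round(k).astype(int)],1)
e=(P[m>0]-G1)@F;e=e[abs(e[:,2])<.02];print("lands z rel",len(e),np.median(e[:,2]),np.polyfit(e[:,0],e[:,2],1))
xs=np.arange(-.06,.0601,.002);ys=np.arange(-.045,.0451,.003)
out=[]
for nm,O in(("top",G0),("top3",G1),("scene",G0)):
    g=cv2.cvtColor(rect(nm,O,F,xs,ys),cv2.COLOR_BGR2GRAY).astype(float)
    a=[]
    for sl in(slice(0,10),slice(10,21),slice(21,31)):
        pr=g[:,sl].mean(1);c=(abs(xs)<.022);w=np.clip(np.percentile(pr,70)-pr[c],0,None);a.append((w*xs[c]).sum()/w.sum())
    print(nm,"dark centroid by y third",np.array(a));pr=g.mean(1);print(np.round(pr[10:51]).astype(int))
xs=np.arange(-.08,.0801,.0005)[::-1];ys=xs.copy()
r=[cv2.resize(rect(nm,O,F,xs,ys),(260,260)) for nm,O in(("top",G0),("top3",G1),("scene",G0))]
E2=rigR(0,0)
r2=[cv2.resize(rect(nm,np.array([.5727,.2353,z]),E2,xs,ys),(260,260)) for nm,z in(("top",.128),("scene",.128),("top",.056))]
M=np.vstack([np.hstack(r),np.hstack(r2)])
for a in(0,260,520):
  for b in(0,260):
    cv2.line(M,(a+120,b+130),(a+140,b+130),(0,0,255),1);cv2.line(M,(a+130,b+120),(a+130,b+140),(0,0,255),1)
cv2.imwrite("pics/rect.png",M)
E
```

```text
G0 [ 0.5863 -0.1304  0.134 ] G1 [ 0.5735 -0.2011  0.134 ]
lands z rel 747 0.00010002662258906108 [0.0032 0.0001]
top dark centroid by y third [0.0031 0.0032 0.0035]
[238 240 241 241 240 240 239 239 239 241 241 239 238 238 238 240 237 202 154 128 114 111 114 107  83 122 213 245 237 238 240 241 241 240 240 239 239 240 241 241 239]
top3 dark centroid by y third [0.0033 0.003  0.0033]
[238 241 242 241 240 240 239 239 240 241 241 240 238 238 238 240 238 202 154 128 114 111 114 106  82 124 216 246 237 238 241 241 241 240 240 239 239 240 241 241 240]
scene dark centroid by y third [0.0029 0.0031 0.0031]
[215 218 219 219 218 218 217 216 217 219 219 218 216 215 216 216 219 196 138 115 118 121 114  85  73 142 216 218 215 216 218 219 219 218 218 217 216 217 219 219 218]
```

View pics/rect.png

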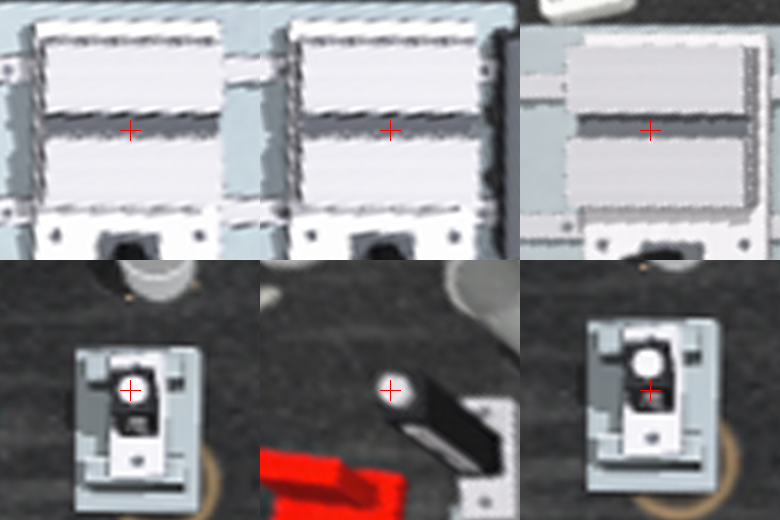

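Top and scene views agree after rectification: the groove centre is 3 mm up-slope of my estimate, 16 mm wide and at the right yaw. The gauge stands at about (0.573, 0.233), yaw ≈ 0. I'll grip it with the tool tilted 30° so that the tool is vertical at the groove.

Run:
```python
from h import *
g=np.array([.573,.233,.090]);E=rigR(0,-30);n=E[:,2];R=toolR(E)
A=now();B=T(R,g+.11*n);S=step(A,B,9);M=A
for k in range(9):
    M=M@S;print(M[:3,3])
step(B,T(R,g-.011*n),5)
```

```text
total shift [0.0737 0.1233 0.0225] rot [-19.8692  29.6698  -5.3156]
9 rows: lin [0.0068, 0.0135, 0.0064] rot [-2.21, 3.3, -0.59]
[0.5748 0.1356 0.2522]
[0.5847 0.1465 0.245 ]
[0.5937 0.1578 0.2373]
[0.6019 0.1695 0.2292]
[0.6091 0.1815 0.2208]
[0.6153 0.194  0.2122]
[0.6205 0.2067 0.2033]
[0.6248 0.2197 0.1943]
[0.628  0.233  0.1853]
total shift [0.121 0.    0.   ] rot [0. 0. 0.]
5 rows: lin [0.0242, 0.0, 0.0] rot [0.0, 0.0, 0.0]
```

>>> play_rows(
  linear=[
    [0.0068, 0.0135, 0.0064],
    [0.0068, 0.0135, 0.0064],
    [0.0068, 0.0135, 0.0064],
    [0.0068, 0.0135, 0.0064],
    [0.0068, 0.0135, 0.0064],
    [0.0068, 0.0135, 0.0064],
    [0.0068, 0.0135, 0.0064],
    [0.0068, 0.0135, 0.0064],
  ],
  rotation=[
    [-2.21, 3.3, -0.59],
    [-2.21, 3.3, -0.59],
    [-2.21, 3.3, -0.59],
    [-2.21, 3.3, -0.59],
    [-2.21, 3.3, -0.59],
    [-2.21, 3.3, -0.59],
    [-2.21, 3.3, -0.59],
    [-2.21, 3.3, -0.59],
  ],
)

```text
t: 11.45
ee_pos: [0.6253, 0.2208, 0.1939]
tool_rot: [0.033, 2.039, -0.031]
ft_force: [-0.8, 0.7, 0.6]
grip_width: 0.819
```

>>> play_rows(
  linear=[
    [0.0068, 0.0135, 0.0064],
    [0, 0, 0],
  ],
  rotation=[
    [-2.21, 3.3, -0.59],
    [0, 0, 0],
  ],
)

```text
t: 11.62
ee_pos: [0.6279, 0.2352, 0.1822]
tool_rot: [-0.003, 2.101, 0.003]
ft_force: [0.6, 1.3, 0.0]
grip_width: 0.824
```

Run:
```python
from h import *
from workcell import manip
g=np.array([.573,.233,.090]);E=rigR(0,-30);n=E[:,2];R=toolR(E)
A=now();print(A);step(A,T(R,g-.011*n),5)
p,d=manip.camera("wrist");i=manip.camera_info("wrist");cv2.imwrite("pics/w4.png",p[60:400]);print(proj([[.573,.233,.128]],i))
```

```text
[[-0.5057 -0.0034  0.8627  0.6279]
 [-0.001   1.      0.0033  0.2352]
 [-0.8627  0.0008 -0.5057  0.1822]
 [ 0.      0.      0.      1.    ]]
total shift [ 0.1183 -0.0021 -0.0006] rot [ 0.1918 -0.375   0.0566]
5 rows: lin [0.0237, -0.0004, -0.0002] rot [0.04, -0.08, 0.01]
[[318.129  191.2274]]
```

View pics/w4.png

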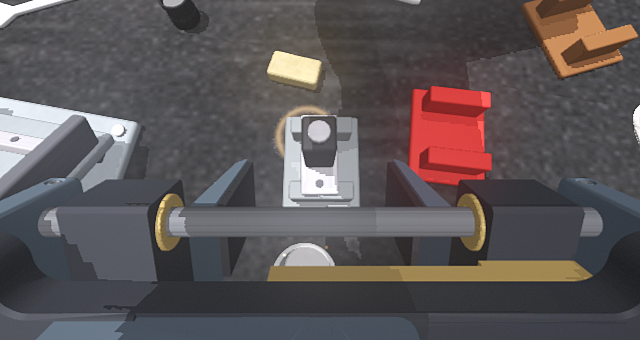

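The knob is at (319,191) against (318,191) predicted, and the gauge sits centred between the fingers. Descending to grip.

>>> play_rows(
  linear=[
    [0.0237, -0.0004, -0.0002],
    [0.0237, -0.0004, -0.0002],
    [0.0237, -0.0004, -0.0002],
    [0.0237, -0.0004, -0.0002],
    [0.0237, -0.0004, -0.0002],
    [0, 0, 0],
  ],
  rotation=[
    [0.04, -0.08, 0.01],
    [0.04, -0.08, 0.01],
    [0.04, -0.08, 0.01],
    [0.04, -0.08, 0.01],
    [0.04, -0.08, 0.01],
    [0, 0, 0],
  ],
)

```text
t: 12.17
ee_pos: [0.5645, 0.2309, 0.0804]
tool_rot: [0.002, 2.092, -0.004]
ft_force: [-1.0, -0.5, -0.9]
grip_width: 0.824
```

>>> play_rows(
  linear=[
    [0, 0, 0],
    [0, 0, 0],
    [0, 0, 0],
    [0, 0, 0],
    [0, 0, 0],
    [0, 0, 0],
    [0, 0, 0],
    [0, 0, 0],
  ],
  rotation=[
    [0, 0, 0],
    [0, 0, 0],
    [0, 0, 0],
    [0, 0, 0],
    [0, 0, 0],
    [0, 0, 0],
    [0, 0, 0],
    [0, 0, 0],
  ],
  gripper=0.0,
  force=35,
)

```text
t: 12.83
ee_pos: [0.5682, 0.2326, 0.083]
tool_rot: [0.002, 2.088, -0.002]
ft_force: [-0.2, 1.3, 2.0]
grip_width: 0.303
```

>>> play_rows(
  linear=[
    [0, 0, 0],
    [0, 0, 0],
  ],
  rotation=[
    [0, 0, 0],
    [0, 0, 0],
  ],
)

```text
t: 13.0
ee_pos: [0.5682, 0.2325, 0.083]
tool_rot: [0.002, 2.088, -0.002]
ft_force: [0.9, 0.7, 1.8]
grip_width: 0.306
```

Run:
```python
from h import *
from workcell import manip
s=manip.get_state();A=now(s);print(A,s["t"],s["grip_width"]*91.2,s["ft_force"]);np.save("grasp.npy",A)
# gauge base pose in tool: upright, yaw 0, under (grasp) at nominal
F=rigR(-10.3);G=np.array([.5735,-.2011,.134])+.003*F[:,0]
base=T(np.eye(3),[.573,A[1,3],.044]);rel=np.linalg.inv(A)@base;np.save("rel.npy",rel)
tgt=lambda h:T(F,G+h*F[:,2])@np.linalg.inv(rel)
L=A.copy();L[2,3]+=.12
W=tgt(.07)
step(A,L,4);S=step(L,W,18);M=L.copy()
for k in range(18):
    M=M@S
    if k%3==2: b=M@rel;print(M[:3,3],b[:3,3])
print(W);step(W,tgt(.025),2)
```

```text
[[-0.494   0.0025  0.8694  0.5682]
 [ 0.0008  1.     -0.0025  0.2325]
 [-0.8694 -0.0005 -0.494   0.083 ]
 [ 0.      0.      0.      1.    ]] 13.0 27.93320944372106 [0.8641 0.7312 1.8016]
total shift [-0.1043 -0.0001 -0.0593] rot [ 0.  0. -0.]
4 rows: lin [-0.0261, -0.0, -0.0148] rot [0.0, 0.0, -0.0]
total shift [ 0.003  -0.4238 -0.0544] rot [ 10.0566 -29.9203   2.7009]
18 rows: lin [-0.001, -0.0237, -0.001] rot [0.56, -1.66, 0.15]
[0.566  0.1614 0.2071] [0.5742 0.1609 0.1687]
[0.5613 0.0903 0.2115] [0.5728 0.0892 0.174 ]
[0.5542 0.0195 0.216 ] [0.5689 0.0177 0.1796]
[ 0.5447 -0.0511  0.2203] [ 0.5624 -0.0536  0.1853]
[ 0.5327 -0.1213  0.2242] [ 0.5533 -0.1246  0.1909]
[ 0.5183 -0.1911  0.2275] [ 0.5416 -0.1953  0.1961]
[[ 0.0069  0.1812  0.9834  0.5183]
 [-0.0004  0.9834 -0.1812 -0.1911]
 [-1.      0.0009  0.0069  0.2275]
 [ 0.      0.      0.      1.    ]]
total shift [0.0391 0.     0.0222] rot [-0.  0. -0.]
2 rows: lin [0.0196, 0.0, 0.0111] rot [0.0, 0.0, 0.0]
```

>>> play_rows(
  linear=[
    [-0.0087, 0, -0.0049],
    [-0.0217, 0, -0.0123],
    [-0.0304, 0, -0.0173],
    [-0.0304, 0, -0.0173],
    [-0.0304, 0, -0.0173],
    [-0.0174, 0, -0.0099],
    [0, 0, 0],
  ],
  rotation=[
    [0, 0, 0],
    [0, 0, 0],
    [0, 0, 0],
    [0, 0, 0],
    [0, 0, 0],
    [0, 0, 0],
    [0, 0, 0],
  ],
)

```text
t: 13.58
ee_pos: [0.5697, 0.233, 0.2478]
tool_rot: [0.003, 2.082, -0.0]
ft_force: [1.1, 0.2, -2.9]
grip_width: 0.307
```

```bash
cat >> h.py <<'E'
FR=rigR(-10.3);GR=np.array([.5735,-.2011,.134])+.003*FR[:,0]
def tgt(h,dx=0,dy=0):return T(FR,GR+FR@[dx,dy,h])@np.linalg.inv(np.load("rel.npy"))
def gpose(A):  # gauge base in groove frame
    b=A@np.load("rel.npy");return FR.T@(b[:3,3]-GR),np.degrees(Ro.from_matrix(FR.T@b[:3,:3]).as_rotvec())
E
python3 - <<'E'
from h import *
A=now();print(A[:3,3]);W=tgt(.07);S=step(A,W,19)
for k in range(19):
    A=A@S
    if k%4==2: print((A@np.load("rel.npy"))[:3,3])
d=np.load("t3.npy");P=cloud(d,dict(np.load("top0i.npz")));m=(P[...,0]>.5)&(P[...,0]<.7)&(P[...,1]>-.06)&(P[...,1]<.03)
P0=cloud(np.load("top0.npy"),dict(np.load("top0i.npz")));m=(P0[...,0]>.5)&(P0[...,0]<.7)&(P0[...,1]>-.06)&(P0[...,1]<.03)&(P0[...,2]<.3);print("left wall max z",np.percentile(P0[m][:,2],[90,99,100]))
E
```

```text
[0.5697 0.233  0.2478]
total shift [ 0.0419 -0.4243 -0.0342] rot [ 10.0936 -29.5881   2.5765]
19 rows: lin [0.0014, -0.0225, -0.0004] rot [0.53, -1.56, 0.14]
[0.5741 0.1652 0.2064]
[0.5706 0.0747 0.2036]
[ 0.564  -0.0156  0.2012]
[ 0.5544 -0.1057  0.1988]
[ 0.5416 -0.1953  0.1961]
left wall max z [0.1177 0.1398 0.1521]
```

>>> play_rows(
  linear=[
    [0.0014, -0.0225, -0.0004],
    [0.0014, -0.0225, -0.0004],
    [0.0014, -0.0225, -0.0004],
    [0.0014, -0.0225, -0.0004],
    [0.0014, -0.0225, -0.0004],
    [0.0014, -0.0225, -0.0004],
    [0.0014, -0.0225, -0.0004],
    [0.0014, -0.0225, -0.0004],
  ],
  rotation=[
    [0.53, -1.56, 0.14],
    [0.53, -1.56, 0.14],
    [0.53, -1.56, 0.14],
    [0.53, -1.56, 0.14],
    [0.53, -1.56, 0.14],
    [0.53, -1.56, 0.14],
    [0.53, -1.56, 0.14],
    [0.53, -1.56, 0.14],
  ],
)

```text
t: 14.25
ee_pos: [0.5533, 0.0518, 0.2341]
tool_rot: [0.065, 1.869, -0.066]
ft_force: [0.8, -0.5, -2.7]
grip_width: 0.304
```

>>> play_rows(
  linear=[
    [0.0014, -0.0225, -0.0004],
    [0.0014, -0.0225, -0.0004],
    [0.0014, -0.0225, -0.0004],
    [0.0014, -0.0225, -0.0004],
    [0.0014, -0.0225, -0.0004],
    [0.0014, -0.0225, -0.0004],
    [0.0014, -0.0225, -0.0004],
    [0.0014, -0.0225, -0.0004],
  ],
  rotation=[
    [0.53, -1.56, 0.14],
    [0.53, -1.56, 0.14],
    [0.53, -1.56, 0.14],
    [0.53, -1.56, 0.14],
    [0.53, -1.56, 0.14],
    [0.53, -1.56, 0.14],
    [0.53, -1.56, 0.14],
    [0.53, -1.56, 0.14],
  ],
)

```text
t: 14.92
ee_pos: [0.5278, -0.1263, 0.2258]
tool_rot: [0.122, 1.648, -0.123]
ft_force: [0.2, 0.5, -2.9]
grip_width: 0.302
```

>>> play_rows(
  linear=[
    [0.0014, -0.0225, -0.0004],
    [0.0014, -0.0225, -0.0004],
    [0.0014, -0.0225, -0.0004],
    [0, 0, 0],
    [0, 0, 0],
  ],
  rotation=[
    [0.53, -1.56, 0.14],
    [0.53, -1.56, 0.14],
    [0.53, -1.56, 0.14],
    [0, 0, 0],
    [0, 0, 0],
  ],
)

```text
t: 15.33
ee_pos: [0.5153, -0.1923, 0.2221]
tool_rot: [0.144, 1.566, -0.145]
ft_force: [0.5, 0.0, -2.6]
grip_width: 0.307
```

Run:
```python
from h import *
from workcell import manip
s=manip.get_state();A=now(s);print(s["t"],gpose(A),FR.T@s["ft_force"]);step(A,tgt(.03),3)
p,d=manip.camera("scene");i=manip.camera_info("scene")
b=A@np.load("rel.npy");q=proj([b[:3,3],GR],i);print(q)
c=q.mean(0).astype(int);c=(c[0],c[1]);r=p[c[1]-60:c[1]+50,c[0]-75:c[0]+75];cv2.imwrite("pics/s5.png",cv2.resize(r,None,fx=5,fy=5,interpolation=cv2.INTER_CUBIC))
cs=np.array([[x,y,0,1] for x,y in((.04,.018),(.04,-.018),(-.04,-.018),(-.04,.018))])@b.T
print("crop px base corners",((proj(cs[:,:3],i)-np.array(c)+[75,60])*5).round().tolist(),"groove",((q[1]-np.array(c)+[75,60])*5))
```

```text
15.3333 (array([-0.0054, -0.0018,  0.0667]), array([-0.0988,  0.3981, -0.0629])) [-0.9113  0.0898 -2.5313]
total shift [0.0293 0.0018 0.0228] rot [-0.1039 -0.3979  0.0558]
3 rows: lin [0.0098, 0.0006, 0.0076] rot [-0.03, -0.13, 0.02]
[[415.8715 261.6632]
 [424.9445 269.1193]]
crop px base corners [[404.0, 198.0], [453.0, 258.0], [304.0, 370.0], [258.0, 308.0]] groove [399.7224 320.5964]
```

View pics/s5.png

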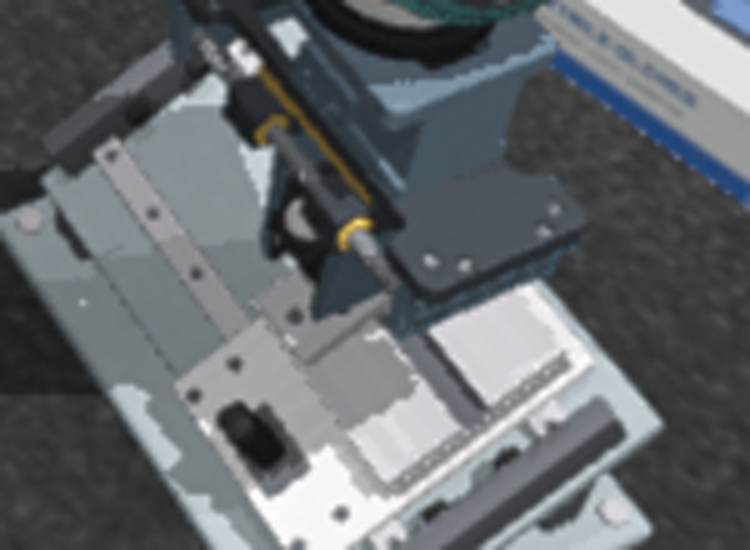

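>>> play_rows(
  linear=[
    [0.0098, 0.0006, 0.0076],
    [0.0098, 0.0006, 0.0076],
    [0.0098, 0.0006, 0.0076],
    [0, 0, 0],
    [0, 0, 0],
  ],
  rotation=[
    [-0.03, -0.13, 0.02],
    [-0.03, -0.13, 0.02],
    [-0.03, -0.13, 0.02],
    [0, 0, 0],
    [0, 0, 0],
  ],
)

```text
t: 15.8
ee_pos: [0.5393, -0.1936, 0.1923]
tool_rot: [0.141, 1.56, -0.141]
ft_force: [-0.2, 0.5, -2.2]
grip_width: 0.305
```

Run:
```python
from h import *
from workcell import manip
s=manip.get_state();A=now(s);print(s["t"],gpose(A),FR.T@s["ft_force"]);step(A,tgt(.014),2)
```

```text
15.8 (array([0.0007, 0.0013, 0.029 ]), array([0.0763, 0.0313, 0.1188])) [-1.3513  0.5006 -1.7256]
total shift [ 0.0134 -0.0012  0.0068] rot [ 0.141  -0.0314 -0.0076]
2 rows: lin [0.0067, -0.0006, 0.0034] rot [0.07, -0.02, -0.0]
```

>>> play_rows(
  linear=[
    [0.0067, -0.0006, 0.0034],
    [0.0067, -0.0006, 0.0034],
    [0, 0, 0],
    [0, 0, 0],
  ],
  rotation=[
    [0.07, -0.02, 0],
    [0.07, -0.02, 0],
    [0, 0, 0],
    [0, 0, 0],
  ],
)

```text
t: 16.13
ee_pos: [0.5458, -0.1966, 0.1799]
tool_rot: [0.144, 1.557, -0.144]
ft_force: [-0.9, 0.6, -1.7]
grip_width: 0.308
```

Run:
```python
from h import *
from workcell import manip
s=manip.get_state();A=now(s);print(s["t"],gpose(A),FR.T@s["ft_force"]);step(A,tgt(.004),4)
```

```text
16.1333 (array([ 0.0005, -0.0006,  0.0148]), array([-0.0358, -0.0966, -0.0431])) [-1.6853  0.403  -1.0218]
total shift [0.0096 0.0006 0.0049] rot [-0.0551  0.0967  0.0096]
4 rows: lin [0.0024, 0.0001, 0.0012] rot [-0.01, 0.02, 0.0]
```

>>> play_rows(
  linear=[
    [0.0024, 0.0001, 0.0012],
    [0.0024, 0.0001, 0.0012],
    [0.0024, 0.0001, 0.0012],
    [0.0024, 0.0001, 0.0012],
    [0, 0, 0],
  ],
  rotation=[
    [0, 0.02, 0],
    [0, 0.02, 0],
    [0, 0.02, 0],
    [0, 0.02, 0],
    [0, 0, 0],
  ],
)

```text
t: 16.55
ee_pos: [0.551, -0.1972, 0.1705]
tool_rot: [0.143, 1.558, -0.144]
ft_force: [-0.0, -0.6, 0.4]
grip_width: 0.304
```

Run:
```python
from h import *
from workcell import manip
s=manip.get_state();A=now(s);print(s["t"],gpose(A),FR.T@s["ft_force"]);step(A,tgt(.0),3)
```

```text
16.55 (array([ 0.0003, -0.0002,  0.0041]), array([-0.0419, -0.0598, -0.0311])) [ 0.258  -0.543   0.2587]
total shift [0.0037 0.0002 0.0018] rot [-0.0477  0.0599  0.0209]
3 rows: lin [0.0012, 0.0001, 0.0006] rot [-0.02, 0.02, 0.01]
```

>>> play_rows(
  linear=[
    [0.0012, 0, 0.0006],
    [0.0012, 0, 0.0006],
    [0.0009, 0, 0.0005],
    [0, 0, 0],
    [0, 0, 0],
  ],
  rotation=[
    [0, 0, 0],
    [0, 0, 0],
    [0, 0, 0],
    [0, 0, 0],
    [0, 0, 0],
  ],
)

```text
t: 16.97
ee_pos: [0.5526, -0.1975, 0.1676]
tool_rot: [0.143, 1.558, -0.144]
ft_force: [-0.2, -0.3, 1.7]
grip_width: 0.308
```

Run:
```python
from h import *
from workcell import manip
s=manip.get_state();A=now(s);print(s["t"],gpose(A),FR.T@s["ft_force"],s["wrist_torque"])
```

```text
16.9667 (array([ 0.0003, -0.0002,  0.0007]), array([-0.0441, -0.0739, -0.0351])) [ 0.6941 -0.2836  1.5113] [-0.067   0.1153 -0.0343]
```

>>> play_rows(
  linear=[
    [0.0009, 0, 0.0005],
    [0, 0, 0],
    [0, 0, 0],
  ],
  rotation=[
    [0, 0, 0],
    [0, 0, 0],
    [0, 0, 0],
  ],
)

```text
t: 17.22
ee_pos: [0.553, -0.1976, 0.1667]
tool_rot: [0.143, 1.558, -0.144]
ft_force: [-0.8, -0.6, 2.1]
grip_width: 0.309
```

>>> play_rows(
  linear=[
    [0.0009, 0, 0.0005],
    [0, 0, 0],
    [0, 0, 0],
  ],
  rotation=[
    [0, 0, 0],
    [0, 0, 0],
    [0, 0, 0],
  ],
)

```text
t: 17.47
ee_pos: [0.5533, -0.1976, 0.1663]
tool_rot: [0.144, 1.559, -0.144]
ft_force: [-7.6, 2.4, 14.0]
grip_width: 0.305
```

>>> play_rows(
  linear=[
    [0.0004, 0, 0.0002],
    [0, 0, 0],
    [0, 0, 0],
    [0, 0, 0],
    [0, 0, 0],
    [0, 0, 0],
    [0, 0, 0],
    [0, 0, 0],
  ],
  rotation=[
    [0, 0, 0],
    [0, 0, 0],
    [0, 0, 0],
    [0, 0, 0],
    [0, 0, 0],
    [0, 0, 0],
    [0, 0, 0],
    [0, 0, 0],
  ],
)

```text
t: 18.13
ee_pos: [0.5534, -0.1977, 0.1663]
tool_rot: [0.144, 1.559, -0.144]
ft_force: [-11.7, 3.3, 21.3]
grip_width: 0.308
```

Run:
```python
from h import *
from workcell import manip
s=manip.get_state();A=now(s);print(s["t"],gpose(A),FR.T@s["ft_force"],FR.T@s["wrist_torque"])
p,d=manip.camera("scene");i=manip.camera_info("scene");q=proj([GR],i)[0].astype(int)
cv2.imwrite("pics/s6.png",cv2.resize(p[q[1]-60:q[1]+50,q[0]-90:q[0]+60],None,fx=5,fy=5,interpolation=cv2.INTER_CUBIC))
```

```text
18.1333 (array([ 0.0003, -0.0002, -0.0008]), array([-0.0373, -0.0068, -0.0332])) [ 0.1364  1.1318 24.5282] [ 0.1017  1.8909 -0.0156]
```

View pics/s6.png

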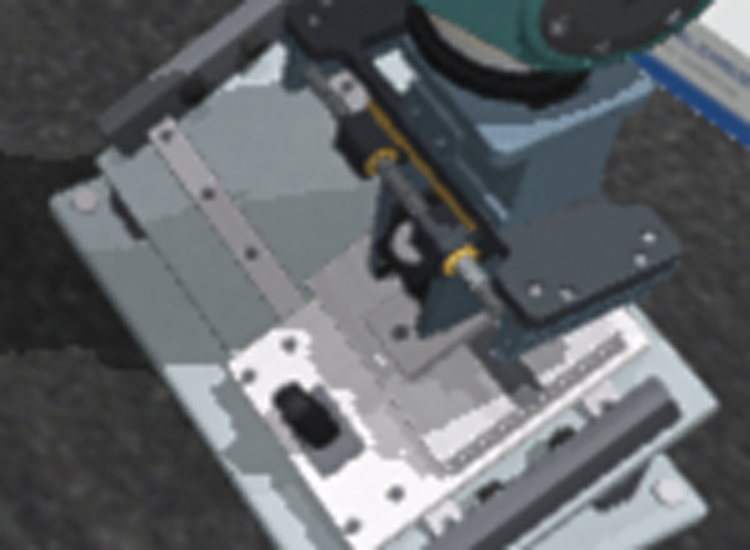

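The base lies flat on the block, with 24 N normal force and the pose within 1 mm. Holding for the reading.

>>> play_rows(
  linear=[
    [0, 0, 0],
    [0, 0, 0],
    [0, 0, 0],
    [0, 0, 0],
    [0, 0, 0],
    [0, 0, 0],
    [0, 0, 0],
    [0, 0, 0],
  ],
  rotation=[
    [0, 0, 0],
    [0, 0, 0],
    [0, 0, 0],
    [0, 0, 0],
    [0, 0, 0],
    [0, 0, 0],
    [0, 0, 0],
    [0, 0, 0],
  ],
)

```text
t: 18.85
ee_pos: [0.5534, -0.1976, 0.1663]
tool_rot: [0.143, 1.559, -0.144]
ft_force: [-11.6, 2.8, 22.1]
grip_width: 0.307
```

>>> play_rows(
  linear=[
    [0, 0, 0],
    [0, 0, 0],
    [0, 0, 0],
    [0, 0, 0],
    [0, 0, 0],
    [0, 0, 0],
    [0, 0, 0],
    [0, 0, 0],
  ],
  rotation=[
    [0, 0, 0],
    [0, 0, 0],
    [0, 0, 0],
    [0, 0, 0],
    [0, 0, 0],
    [0, 0, 0],
    [0, 0, 0],
    [0, 0, 0],
  ],
)

```text
t: 19.52
ee_pos: [0.5534, -0.1977, 0.1664]
tool_rot: [0.144, 1.559, -0.144]
ft_force: [-12.1, 3.0, 21.4]
grip_width: 0.307
```

>>> play_rows(
  linear=[
    [0, 0, 0],
    [0, 0, 0],
    [0, 0, 0],
    [0, 0, 0],
  ],
  rotation=[
    [0, 0, 0],
    [0, 0, 0],
    [0, 0, 0],
    [0, 0, 0],
  ],
)

```text
t: 19.85
ee_pos: [0.5533, -0.1976, 0.1663]
tool_rot: [0.143, 1.559, -0.144]
ft_force: [-12.2, 2.8, 21.0]
grip_width: 0.307
```

>>> play_rows(
  linear=[
    [-0.0044, 0, -0.0025],
    [-0.0088, 0, -0.005],
    [-0.0132, 0, -0.0075],
    [-0.0175, 0, -0.01],
    [-0.0175, 0, -0.01],
    [0, 0, 0],
    [0, 0, 0],
  ],
  rotation=[
    [0, 0, 0],
    [0, 0, 0],
    [0, 0, 0],
    [0, 0, 0],
    [0, 0, 0],
    [0, 0, 0],
    [0, 0, 0],
  ],
)

```text
t: 20.43
ee_pos: [0.5188, -0.1913, 0.227]
tool_rot: [0.143, 1.557, -0.144]
ft_force: [0.3, 0.4, -2.4]
grip_width: 0.306
```

Run:
```python
from h import *
from workcell import manip
s=manip.get_state();A=now(s);print(s["t"],gpose(A),s["grip_width"]*91.2)
B=np.load("grasp.npy");B[2,3]+=.12;S=step(A,B,19);M=A
for k in range(19):
    M=M@S
    if k%4==2: print((M@np.load("rel.npy"))[:3,3])
```

```text
20.4333 (array([ 0.0003, -0.0002,  0.0694]), array([-0.0595, -0.1503, -0.039 ])) 27.91818731005442
total shift [ 0.0239  0.4257 -0.0289] rot [-10.1314  30.0665  -2.6732]
19 rows: lin [0.001, 0.0225, 0.0007] rot [-0.53, 1.58, -0.14]
[ 0.5532 -0.1286  0.1908]
[ 0.5643 -0.0388  0.1838]
[0.5713 0.0515 0.1766]
[0.5742 0.142  0.1699]
[0.573  0.2325 0.164 ]
```

>>> play_rows(
  linear=[
    [-0.025, 0, 0],
    [0.001, 0.0225, 0.0007],
    [0.001, 0.0225, 0.0007],
    [0.001, 0.0225, 0.0007],
    [0.001, 0.0225, 0.0007],
    [0.001, 0.0225, 0.0007],
    [0.001, 0.0225, 0.0007],
    [0.001, 0.0225, 0.0007],
  ],
  rotation=[
    [0, 0, 0],
    [-0.53, 1.58, -0.14],
    [-0.53, 1.58, -0.14],
    [-0.53, 1.58, -0.14],
    [-0.53, 1.58, -0.14],
    [-0.53, 1.58, -0.14],
    [-0.53, 1.58, -0.14],
    [-0.53, 1.58, -0.14],
  ],
)

```text
t: 21.1
ee_pos: [0.5472, -0.0351, 0.2418]
tool_rot: [0.095, 1.757, -0.094]
ft_force: [0.8, 0.1, -2.4]
grip_width: 0.299
```

>>> play_rows(
  linear=[
    [0.001, 0.0225, 0.0007],
    [0.001, 0.0225, 0.0007],
    [0.001, 0.0225, 0.0007],
    [0.001, 0.0225, 0.0007],
    [0.001, 0.0225, 0.0007],
    [0.001, 0.0225, 0.0007],
    [0.001, 0.0225, 0.0007],
    [0.001, 0.0225, 0.0007],
  ],
  rotation=[
    [-0.53, 1.58, -0.14],
    [-0.53, 1.58, -0.14],
    [-0.53, 1.58, -0.14],
    [-0.53, 1.58, -0.14],
    [-0.53, 1.58, -0.14],
    [-0.53, 1.58, -0.14],
    [-0.53, 1.58, -0.14],
    [-0.53, 1.58, -0.14],
  ],
)

```text
t: 21.77
ee_pos: [0.5653, 0.1438, 0.2304]
tool_rot: [0.035, 1.98, -0.034]
ft_force: [0.9, -1.0, -2.3]
grip_width: 0.305
```

>>> play_rows(
  linear=[
    [0.001, 0.0225, 0.0007],
    [0.001, 0.0225, 0.0007],
    [0.001, 0.0225, 0.0007],
    [0.001, 0.0225, 0.0007],
    [0, 0, 0],
    [0, 0, 0],
  ],
  rotation=[
    [-0.53, 1.58, -0.14],
    [-0.53, 1.58, -0.14],
    [-0.53, 1.58, -0.14],
    [-0.53, 1.58, -0.14],
    [0, 0, 0],
    [0, 0, 0],
  ],
)

```text
t: 22.27
ee_pos: [0.5683, 0.2333, 0.2247]
tool_rot: [0.002, 2.09, -0.002]
ft_force: [-0.5, -0.6, -3.4]
grip_width: 0.306
```

Run:
```python
from h import *
from workcell import manip
s=manip.get_state();A=now(s);print(s["t"],A[:3,3],s["grip_width"]*91.2)
B=np.load("grasp.npy");B[2,3]+=.03;step(A,B,5)
```

```text
22.2667 [0.5683 0.2333 0.2247] 27.910679854991997
total shift [ 0.0971 -0.0007  0.0553] rot [ 0.0156 -0.1339  0.0286]
5 rows: lin [0.0194, -0.0001, 0.011] rot [0.0, -0.03, 0.01]
```

>>> play_rows(
  linear=[
    [0.0194, -0.0001, 0.011],
    [0.0194, -0.0001, 0.011],
    [0.0194, -0.0001, 0.011],
    [0.0194, -0.0001, 0.011],
    [0.0194, -0.0001, 0.011],
    [0, 0, 0],
    [0, 0, 0],
  ],
  rotation=[
    [0, -0.03, 0],
    [0, -0.03, 0],
    [0, -0.03, 0],
    [0, -0.03, 0],
    [0, -0.03, 0],
    [0, 0, 0],
    [0, 0, 0],
  ],
)

```text
t: 22.85
ee_pos: [0.5678, 0.2312, 0.1144]
tool_rot: [0.004, 2.088, -0.003]
ft_force: [0.8, -0.7, -1.7]
grip_width: 0.302
```

Run:
```python
from h import *
from workcell import manip
s=manip.get_state();A=now(s);print(s["t"],A[:3,3],s["ft_force"])
B=np.load("grasp.npy");step(A,B,6)
```

```text
22.85 [0.5678 0.2312 0.1144] [ 0.8304 -0.7381 -1.6728]
total shift [0.0271 0.0014 0.0158] rot [-0.0881 -0.0177 -0.0224]
6 rows: lin [0.0045, 0.0002, 0.0026] rot [-0.01, -0.0, -0.0]
```

>>> play_rows(
  linear=[
    [0.0053, 0.0003, 0.0031],
    [0.0053, 0.0003, 0.0031],
    [0.0053, 0.0003, 0.0031],
    [0.0053, 0.0003, 0.0031],
    [0.0041, 0.0002, 0.0024],
    [0, 0, 0],
    [0, 0, 0],
  ],
  rotation=[
    [0, 0, 0],
    [0, 0, 0],
    [0, 0, 0],
    [0, 0, 0],
    [0, 0, 0],
    [0, 0, 0],
    [0, 0, 0],
  ],
)

```text
t: 23.43
ee_pos: [0.5688, 0.2334, 0.0857]
tool_rot: [0.003, 2.086, -0.002]
ft_force: [0.7, 1.1, -3.3]
grip_width: 0.302
```

>>> play_rows(
  linear=[
    [0.0012, 0, 0.0007],
    [0, 0, 0],
  ],
  rotation=[
    [0, 0, 0],
    [0, 0, 0],
  ],
)

```text
t: 23.6
ee_pos: [0.569, 0.2334, 0.0846]
tool_rot: [0.004, 2.085, -0.002]
ft_force: [-0.3, 0.1, -2.3]
grip_width: 0.304
```

>>> play_rows(
  linear=[
    [0.0012, 0, 0.0007],
    [0, 0, 0],
    [0, 0, 0],
  ],
  rotation=[
    [0, 0, 0],
    [0, 0, 0],
    [0, 0, 0],
  ],
)

```text
t: 23.85
ee_pos: [0.5689, 0.2334, 0.0832]
tool_rot: [0.003, 2.086, -0.002]
ft_force: [-0.4, 0.2, -2.7]
grip_width: 0.301
```

>>> play_rows(
  linear=[
    [0.0008, 0, 0.0002],
    [0, 0, 0],
    [0, 0, 0],
  ],
  rotation=[
    [0, 0.2, 0],
    [0, 0, 0],
    [0, 0, 0],
  ],
)

```text
t: 24.1
ee_pos: [0.569, 0.2334, 0.083]
tool_rot: [0.004, 2.089, -0.002]
ft_force: [-1.3, -0.9, 5.3]
grip_width: 0.304
```

Contact came at the original height, 0.083 m. Releasing and backing out along the tool axis.

>>> play_rows(
  linear=[
    [0, 0, 0],
    [0, 0, 0],
    [0, 0, 0],
    [0, 0, 0],
    [0, 0, 0],
    [0, 0, 0],
    [0, 0, 0],
  ],
  rotation=[
    [0, 0, 0],
    [0, 0, 0],
    [0, 0, 0],
    [0, 0, 0],
    [0, 0, 0],
    [0, 0, 0],
    [0, 0, 0],
  ],
  gripper=0.07,
  force=10,
)

```text
t: 24.68
ee_pos: [0.5687, 0.2334, 0.0823]
tool_rot: [0.004, 2.089, -0.002]
ft_force: [-0.2, -0.4, 1.0]
grip_width: 0.759
```

>>> play_rows(
  linear=[
    [-0.01, 0, 0],
    [-0.02, 0, 0],
    [-0.03, 0, 0],
    [-0.035, 0, 0],
    [-0.035, 0, 0],
    [-0.02, 0, 0],
    [0, 0, 0],
    [0, 0, 0],
  ],
  rotation=[
    [0, 0, 0],
    [0, 0, 0],
    [0, 0, 0],
    [0, 0, 0],
    [0, 0, 0],
    [0, 0, 0],
    [0, 0, 0],
    [0, 0, 0],
  ],
)

```text
t: 25.35
ee_pos: [0.6438, 0.2331, 0.2138]
tool_rot: [0.004, 2.087, -0.002]
ft_force: [-0.6, 0.3, -0.2]
grip_width: 0.767
```

Run:
```python
from h import *
from workcell import manip
s=manip.get_state();print(s["t"],s["ee_pos"],s["grip_width"],s["ft_force"])
p,_=manip.camera("wrist");i=manip.camera_info("wrist");print(proj([[.573,.233,.128]],i))
q,_=manip.camera("scene")
cv2.imwrite("pics/end.png",np.vstack([cv2.resize(p[60:260,150:500],(525,300)),cv2.resize(q[110:330,200:520],(436,300))[:, :436] if 0 else cv2.copyMakeBorder(cv2.resize(q[110:330,200:520],(436,300)),0,0,0,89,cv2.BORDER_CONSTANT)]))
```

```text
25.35 [0.6438 0.2331 0.2138] 0.7673435703126634 [-0.5628  0.2959 -0.1893]
[[319.52  183.923]]
```

Run:
```python
from rect import *
from workcell import manip
p,_=manip.camera("wrist");g=cv2.cvtColor(p,cv2.COLOR_BGR2GRAY)[165:205,295:345]
_,l,st,c=cv2.connectedComponentsWithStats((g>140).astype(np.uint8));print([(st[k,4],c[k]+[295,165]) for k in range(1,len(st)) if st[k,4]>30])
q,_=manip.camera("top");I["end"]=(q,manip.camera_info("top"))
q,_=manip.camera("scene");I["send"]=(q,manip.camera_info("scene"))
xs=np.arange(-.04,.041,.002);ys=np.arange(-.09,.09,.001)
for ref,e,O in(("top3","end",GR),("scene","send",GR)):
    a=cv2.cvtColor(rect(ref,O if ref!="scene" else O+.0718*FR[:,1],FR,xs,ys),cv2.COLOR_BGR2GRAY);b=cv2.cvtColor(rect(e,O,FR,xs,ys),cv2.COLOR_BGR2GRAY)
    print(e,"carriage shift px(mm)",cv2.phaseCorrelate(a.astype(np.float32),b.astype(np.float32)))
# gauge region compare with first scene picture
a=I["scene"][0][150:220,270:360].astype(int);b=I["send"][0][150:220,270:360].astype(int)
print("scene gauge patch shift",cv2.phaseCorrelate(a.mean(2).astype(np.float32),b.mean(2).astype(np.float32)),abs(a-b).mean())
```

```text
[(np.int32(375), array([303.12  , 181.5627])), (np.int32(299), array([320.0435, 184.7023]))]
end carriage shift px(mm) ((0.022448935489890687, 0.5157148886773726), 0.9892539084399188)
send carriage shift px(mm) ((3.66995943829518, 0.8146080443825348), 0.47986341923843195)
scene gauge patch shift ((0.15848747602165503, 0.06346996521804726), 0.9269515402523087) 13.705396825396825
```

The knob is within 1 px of where it should be, and the carriage has moved 0.02 mm since it was left at the right stop. Handing in.

```bash
python3 -c "
from workcell import manip
print(manip.finish_job())"
```

```text
the job is handed in; nothing more can be done
None
```

The job is done and handed in at about 25.5 s of the 67 s allowed; no verdict was reported.

- **Carriage:** I took it by the handle to the left stop and back to the right stop. The measured travel was 0.120 m, with 2.5–4 N of drag along the travel and no tight spots. The push against the left stop peaked at about 60 N.
- **Reading:** The gauge was pressed square into the groove, with its estimated pose within 1 mm and 0.2°. I held it about 2.3 s at roughly 24 N. The probe spring force rose as expected before the base met the lands.
- **Gauge back on its stand:** It met the wall tops at the same height as when I took it, and was about 1 mm from its original position. After release the knob was within 1 px of where it should be.
- **Carriage at the end:** Against the top-camera picture taken after I released it, it had shifted 0.02 mm.

Some checks disagreed or could not be made:

- **Scene-camera check:** The same carriage comparison in the scene camera gave about 3.7 mm at low confidence (0.48). I trusted the top view.
- **Final picture:** It could not be viewed because the 12-picture limit was reached, so the last checks are numeric only. The bystanders were not checked separately.
- **First handle approach:** A 30° tool tilt ran joint 5 to its lower limit, and the gripper closed on air without touching anything. I then took the handle with a vertical tool.

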